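# Hold a core slab at length on the saw board

## Robot

A 6-joint arm with a two-finger parallel gripper is mounted at the origin on a cart in front of the work surface, level with it; the furniture and walls round the work are solid. World frame = base frame: x ahead of the robot, y to its left, z up, the work surface at z = 0. Lengths are in mm, angles in rad, forces in N, time in s.
With the tool pointing down it reaches from about 275 to 975 mm from the base axis. Payload 8.4 kg.
Tool frame: the origin (TCP) lies midway between the tips of the shut fingers; the grasp point (between the pads) lies 19 mm behind it; z points along the fingers, y is the line along which they close (so a half turn about z gives the same grasp; the last joint's range is limited). The gripper opens to 92 mm and grips with 3 to 60 N. Pads are 20 mm wide; open, the fingers measure 128 mm over their backs; the gripper's body (75 mm by 189 mm) begins 69 mm behind the grasp point.
Start: joints at [-1.295, 0.353, 1.633, -0, 1.155, -0.002], TCP at [171.399, -601.041, 214.583] pointing down, gripper open.
Joint ranges: [-2.63, 2.63], [-0.92, 2.1], [0.06, 2.66], [-1.3, 4.44], [0, 2.69], [-3.02, 3.02]. Speed limits (rad/s): [2.22, 2.22, 2.79, 3.14, 3.14, 3.14].

## Interface

Orientations are given as a unit quaternion [w, x, y, z].
In Python, from station import status, eyes, env, finder gives the robot as it stands. The module is installed in compiled form; this text tells all that it offers.
- The arm moves only by the tool servo_tool, never from a script. Its argument "targets" is a list of rows, each an object with "travel": the shift along the world's x, y, z normalised to -1 to 1, where 1 is 20 cm, a list of three; "turn": the turn about the world's z normalised to -1 to 1, where 1 is pi/2 rad. A call has 1 to 10 rows; each row is the pose to reach, as a shift and turn from the pose commanded when the call began; what a row does not reach only later rows make up. A row lasts 1/12 s, in which the tool goes at most 41.7 mm and 7.16 degrees, less where a joint would pass 70% of its speed; a pose out of reach is approached as far as the arm can. A call with a number of a shift or a turn outside -1 to 1 is refused whole. A call with a gripper value outside its range is refused whole. "grip" is the opening, from -1 (shut) to 1 (fully open), so that 0 is half open, set as the call begins (left out, the last holds). The fingers move at their own pace and stop on an object; "squeeze" is the grip in N (left out, the last holds). Time passes only in rows, so rows that repeat a pose let the fingers close. It gives the time, the measured TCP pose, the force, the opening and the grip force at its end, in the units of the state.
- status.read_state(): the state, without advancing time (a new reading comes with each control period).
- eyes.capture(name): name is "side" or "top"; returns a dict with "image" (420x560x3 uint8, red, green, blue), "depth" (420x560 float32, mm along the optical axis (not along the pixel's ray), 0 where there is no reading), "fx", "fy", "cx", "cy" (pixels), "R" (3x3) and "t" (3): a world point X has camera coordinates R X + t. Camera axes: x right, y down, z forward; pixel columns grow to the right and rows downward; lengths in mm; the calibration is good to about 2 mm. A picture is of the moment at which its call begins.
- env.close_job(): hands the job in; it is judged then, once.
Trained networks look in a picture, given as the dict that the camera call returned (one of the last four; its "shot" number tells which), for a name from the list of things; names that differ only in an ending like _2 or _b are one class to them, and where a whole thing is asked for, a point or a joint stands for the part that bears it (a point fixed in the world has none). Each returns a list of dicts, best first, with "conf" (0 to 1); they miss things now and then, are a little off and sometimes report something else, mostly with a low value. They report only what shows in the picture. A call takes as long as a camera call.
- finder.search_frame(label, picture): "pixel" ([column, row] in pixels, amid what is visible of it).
- finder.place_of(label, picture): "pixel" ([column, row] in pixels: a listed point, or the origin of a listed thing).
The state is a dict: "t": time; "joints": joint angles; "qvel": joint speeds; "joint_efforts": joint torques, N m; "ee_pos": TCP position; "eef_rot": TCP orientation; "ft_force": force on the tool from outside, world axes, zero at the start; "moment": the same for the moment, N m; "grip_width": finger opening in mm; "gripper_force": force on a finger pad.
Only numpy, scipy, OpenCV 4.12 (cv2) and the standard library are available. Lean on these libraries where they do the work, as an engineer would, in place of code of your own. Each camera call takes 0.05 s, during which the arm holds its last target. There are 200 camera calls.

## Task

I am about to saw the broken end off this piece of drill core: lay it on the saw board's wooden deck, flat side against the fence, round top up and its sawn end against the hook of the sprung length gauge. Slide it along the fence so that it pulls the gauge out until the pointer stands at the tip of the set clip, and finish while still holding it there, pressed firmly down on the deck and back against the fence. Do not shift the set clip, and leave the dropper bottle, the small offcut and the white pot where they are.

Things in the scene. Friction and masses are not known exactly. Their poses are not given: they have to be found in the camera images.
- core_slab: Workpiece, loose in front of the saw board: tan stone bar sawn from drill core, 120 mm long (y), 30 wide (x), 42 high (z); flat base, flat sides 38 mm high, gently rounded top (0.3 to 0.45 kg), the +y end sawn square, the -y end broken. Starts base down, sawn end to the left. Origin: centre of the underside. Grip across its width, fingertips 18 mm or more above the underside.
- sawn_end (a point): Point on the slab's flat sawn end face (slab y = +60 mm, mid-width, 10 mm above the underside); axes as the slab's.
- saw_board: Saw board, fixed: aluminium plate 220 mm long (y) by 140 deep (x). Origin on the bench; x points from deck to fence, away from the robot; y along the fence to the left, as the gauge pulls out. A slab held right has its centre at x = 5 mm, z = 12 mm, length along y. Behind the fence (x 35 to 54, y -110 to -39 mm) lies the gauge's spring housing, top at z = 29 mm; no part is higher than 34 mm.
- deck: Wooden deck of the board, same frame as the board: top at z = 12 mm, x = -63 to +20 mm, y = -103 to +113 mm. A saw slot crosses deck and fence at y = -55 mm.
- fence: Low aluminium fence behind the deck, same frame as the board: front face at x = 20 mm, back at x = 34 mm, top at z = 24 mm.
- gauge (a joint): How far the gauge blade is pulled out along the board's +y, m: 0 retracted (start), 0.055 at most. A spring draws it back with 3 N at 0 and 6 N at 0.050, so it stays out only while held. The blade lies behind the fence; an arm at its end crosses over the fence and carries the hook.
- hook: Hook plate of the gauge, steel, 26 mm wide, in front of the fence; it slides with the gauge. Its frame is the board's frame shifted along y by the pull: plate from x = -7.5 to 18.5, y = 5 to 11, z = 13.5 to 29.5 mm.
- hook_face (a point): Middle of the hook plate's right-hand (-y) face, against which the slab's sawn end goes: board x = 5.5 mm, y = 5 mm + the pull, z = 22 mm. Axes as the board's.
- pointer (a point): Tip of the pointer at the rear end of the gauge's arm, moving with the gauge; board x = 58.5 mm, y = 9 mm + the pull. Axes as the board's.
- mark (a point): Tip of the set clip, a small dark saddle with a thumb screw, clamped on the graduated rail behind the gauge; the pointer must come in line with it along the board's y. Board x = 59 mm, y = 29 to 54 mm (a pull of 20 to 45 mm). It slips only above 15 N. Axes as the board's.
- offcut: Bystander: short piece of the same core, 28 x 30 x 42 mm, right of the board. Origin: centre of the underside.
- pill_pot: Bystander: white pot with a screw lid, 44 mm across, 60 mm high, right of the board. Origin: centre of the underside.
- dropper_1: Bystander: brown dropper bottle, 34 mm across, 102 mm high, left of the slab. Origin: centre of the underside.

How it is judged (in metres and radians):
At the end, for the whole second after the job is handed in: Still held by the fingers, the slab lies flat on the deck and square to the fence (0.05 rad), pressed on the deck with over 7 N, the fence over 3 N and by its sawn end on the hook over 1.5 N; the pointer is within 3 mm of the set clip's tip; nothing moves (contact force between core_slab and deck above 7 N and contact force between core_slab and fence above 3 N and contact force between core_slab and hook above 1.5 N and contact force between the fingers and core_slab above 2 N and y of pointer in the frame of mark between -0.003 and 0.003 m and y of sawn_end in the frame of hook_face between -0.003 and 0.003 m and x of core_slab in the frame of saw_board between 0.002 and 0.008 m and z of core_slab in the frame of saw_board below 0.015 m and angle between core_slab's own z axis and vertical below 0.05 rad and angle between the y axis of core_slab and the y axis of saw_board, either way round below 0.04 rad and linear speed of core_slab below 0.01 m/s); the arm keeps its last pose, push and grip.
It fails at once if the set clip is shifted by more than 2 mm (distance of mark from where it was at the start of the episode above 0.002 m).
It fails at once if the offcut is shifted by more than 20 mm (distance of offcut from where it was at the start of the episode above 0.02 m).
It fails at once if the white pot is shifted by more than 20 mm (distance of pill_pot from where it was at the start of the episode above 0.02 m).
It fails at once if the dropper bottle is shifted by more than 20 mm (distance of dropper_1 from where it was at the start of the episode above 0.02 m).
It also fails if it takes over 42 s, if anything falls off the work surface, if the arm or the gripper's body presses on something with over 40 N, if the wrist force passes 120 N, or if a joint passes its speed limit or range.

## Working session

There is one attempt and no reset: what is moved stays moved. The work goes in short steps, Python scripts to look and compute and a tool call to move; the robot and the scene stay as the last step left them, time stands still between calls to the robot, and variables do not carry over. Pictures are saved under pics/ and viewed, at most 10 in all, crops included, and the job is handed in when it is done.

Besides the shell and the picture viewer there is one more tool, called after ">>>" as name(argument=value, ...), one argument or row to a line, values as JSON. servo_tool: Moves the arm, as the interface text tells. Scaled input: -1 to 1 covers 20 cm each way for a shift and pi/2 rad each way for a turn. Its arguments: {"type":"object","properties":{"targets":{"type":"array"},"grip":{"type":"number"},"squeeze":{"type":"number"}},"required":["targets"]}

```bash
mkdir -p pics; cat > h.py <<'E'
import numpy as np, cv2
from station import status, eyes, env, finder
def w(p,px,d=None,z=None):
    r=np.array([(px[0]-p['cx'])/p['fx'],(px[1]-p['cy'])/p['fy'],1.])
    R=np.array(p['R']);t=np.array(p['t'])
    if d is not None: return R.T@(r*d-t)
    o=-R.T@t; v=R.T@r; return o+v*(z-o[2])/v[2]
def cloud(p):
    d=p['depth']; v,u=np.mgrid[:d.shape[0],:d.shape[1]]
    c=np.stack([(u-p['cx'])/p['fx']*d,(v-p['cy'])/p['fy']*d,d],-1)
    X=(c-np.array(p['t']))@np.array(p['R']); X[d==0]=np.nan; return X
E
python3 - <<'E'
from h import *
print(status.read_state())
for n in ('top','side'):
    p=eyes.capture(n); cv2.imwrite(f'pics/{n}0.png',p['image'][:,:,::-1])
    X=cloud(p); np.save(n+'.npy',X)
    R=np.array(p['R']); print(n,'cam',-R.T@p['t'],R[2], p['fx'])
    for l in ['core_slab','sawn_end','saw_board','hook_face','pointer','mark','offcut','pill_pot','dropper_1']:
        for q in finder.place_of(l,p)[:2]:
            c,r=map(int,np.round(q['pixel'])); 
            print(l,q['conf'],q['pixel'],X[min(r,419),min(c,559)].round(1),w(p,q['pixel'],z=0).round(1))
E
```

```text
{'t': 0.0, 'joints': array([-1.29541691e+00,  3.53663547e-01,  1.63411373e+00, -2.52965644e-05,
        1.15520051e+00, -2.37974853e-03]), 'qvel': array([ 0.00148446, -0.00069392, -0.00023146, -0.00087333,  0.00050413,
       -0.00092764]), 'joint_efforts': array([-4.77925314e-04, -5.93841970e+01, -3.34220302e+01,  6.97817607e-02,
        2.34410819e-02, -1.64487142e-04]), 'ee_pos': array([ 171.24726291, -600.57406787,  213.86280963]), 'eef_rot': array([-6.84553013e-04,  9.90370775e-01,  1.38438605e-01, -1.05702753e-04]), 'ft_force': array([ 0.77437445, -1.09140824,  0.36259742]), 'moment': array([ 0.03468656, -0.0135241 , -0.02260591]), 'gripper_force': 0.0, 'grip_width': 92.11200761100457}
top cam [ 286.24153673 -291.83185995  898.00949016] [ 2.11783582e-01  6.39225058e-04 -9.77316380e-01] 418.3477561826383
core_slab 0.77 [269.3, 266.9] [ 348.2 -265.5   42.2] [ 351.5 -264.8    0. ]
sawn_end 0.63 [269.9, 186.1] [ 526.3 -264.7   13.2] [ 529.7 -264.1    0. ]
sawn_end 0.61 [239.6, 263.4] [ 356.1 -206.3   41.3] [ 358.6 -201.3    0. ]
saw_board 0.8 [271.0, 192.4] [ 512.4 -267.1   14.9] [
[... 1144 characters left out ...]
   12. ] [ 525.2 -266.1   -0. ]
saw_board 0.56 [275.6, 220.8] [ 512.3 -295.    11.8] [ 520.  -272.8    0. ]
hook_face 0.76 [276.3, 212.4] [ 526.3 -260.2   13.9] [ 536.3 -236.5    0. ]
pointer 0.46 [296.0, 202.5] [ 573.5 -259.9   28.2] [ 597. -208.    0.]
mark 0.47 [290.8, 197.3] [ 578.7 -221.2   23.1] [ 597.7 -176.5    0. ]
offcut 0.97 [272.0, 277.4] [ 429.4 -483.4   17.1] [ 437.4 -461.8    0. ]
pill_pot 0.92 [332.7, 274.6] [ 520.8 -521.8   20.1] [ 535.5 -495.6    0. ]
pill_pot 0.25 [292.9, 197.9] [ 580.6 -228.1   23.1] [ 600.8 -181.7    0. ]
dropper_1 0.69 [208.1, 200.6] [ 410.  -121.5    3.6] [ 412.3 -111.7    0. ]
dropper_1 0.67 [275.3, 209.6] [ 523.8 -261.    19.5] [ 539.5 -222.5    0. ]
```

View pics/top0.png

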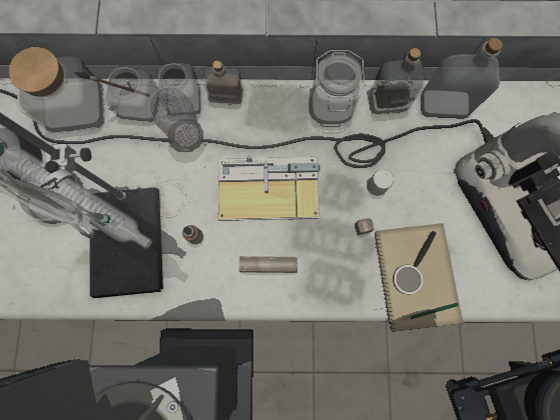

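View pics/side0.png

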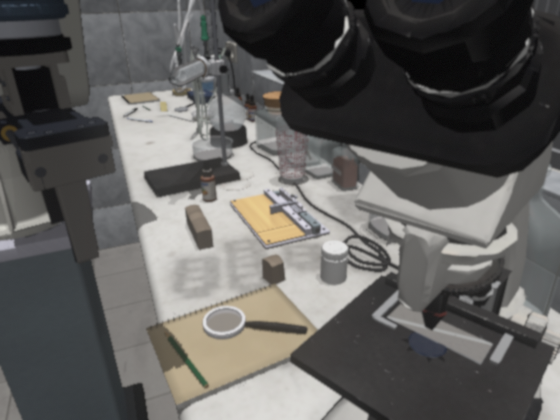

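```bash
python3 - <<'E'
from h import *
p=eyes.capture('top'); X=cloud(p); im=p['image']
x,y,z=X[...,0],X[...,1],X[...,2]
def rect(m,n):
    m=cv2.morphologyEx(m.astype(np.uint8),cv2.MORPH_OPEN,np.ones((2,2),np.uint8))
    q=X[m>0][:,:2].astype(np.float32); print(n,len(q),cv2.minAreaRect(q),q.mean(0),z[m>0].mean(), np.percentile(q,[1,99],axis=0).round(1).tolist())
rect((z>35)&(z<50)&(abs(x-348)<40)&(abs(y+265)<90),'slab top')
hsv=cv2.cvtColor(im,cv2.COLOR_RGB2HSV)
wood=(hsv[...,1]>70)&(hsv[...,0]>15)&(hsv[...,0]<35)&(z>6)&(z<18)&(abs(x-505)<80)&(abs(y+270)<140)
rect(wood,'wood')
for a,b in ((3,9),(20,40)):
    rect((z>a)&(z<b)&(abs(x-520)<95)&(abs(y+265)<130),f'z{a}-{b}')
rect((z>25)&(abs(x-400)<50)&(abs(y+118)<45),'bottle')
c=cv2.resize(im[145:225,205:335],None,fx=6,fy=6,interpolation=cv2.INTER_CUBIC)
cv2.imwrite('pics/b.png',c[:,:,::-1])
# fence front edge: boundary of wood at far side
for cc in range(225,318,10):
    r=np.where(wood[:,cc])[0]
    if len(r): print(cc,r.min(),r.max(),w(p,(cc,r.min()-.5),z=12).round(1),w(p,(cc,r.max()+.5),z=12).round(1))
E
```

```text
slab top 861 ((354.6052551269531, -265.7013244628906), (120.71317291259766, 28.068904876708984), 89.73847961425781) [nan nan] nan [[nan, nan], [nan, nan]]
wood 3435 ((nan, nan), (0.0, 0.0), 0.0) [nan nan] nan [[nan, nan], [nan, nan]]
z3-9 335 ((562.71240234375, -235.87144470214844), (107.99115753173828, 248.4960479736328), 32.9115104675293) [nan nan] nan [[nan, nan], [nan, nan]]
z20-40 1318 ((551.7644653320312, -266.5406494140625), (219.0071563720703, 81.84773254394531), 84.3961410522461) [nan nan] nan [[nan, nan], [nan, nan]]
bottle 558 ((400.8315734863281, -51.80278778076172), (137.501708984375, 73.9209213256836), 81.18914031982422) [nan nan] nan [[nan, nan], [nan, nan]]
225 182 218 [ 536.4 -165.7   12. ] [ 453.7 -168.5   12. ]
235 182 218 [ 536.5 -187.7   12. ] [ 453.8 -190.1   12. ]
245 182 218 [ 536.6 -209.7   12. ] [ 453.9 -211.6   12. ]
255 181 217 [ 539.  -231.6   12. ] [ 456.2 -233.1   12. ]
265 193 217 [ 511.9 -253.9   12. ] [ 456.3 -254.7   12. ]
275 181 217 [ 539.2 -275.5   12. ] [ 456.4 -276.3   12. ]
285 181 217 [ 539.3 -297.5   12. ] [ 456.6 -297.8   12. ]
295 188 216 [ 523.5 -319.5   12. ] [ 458.9 -319.4   12. ]
305 180 216 [ 541.9 -341.5   12. ] [ 459.  -340.9   12. ]
315 180 216 [ 542.  -363.5   12. ] [ 459.1 -362.5   12. ]
```

View pics/b.png

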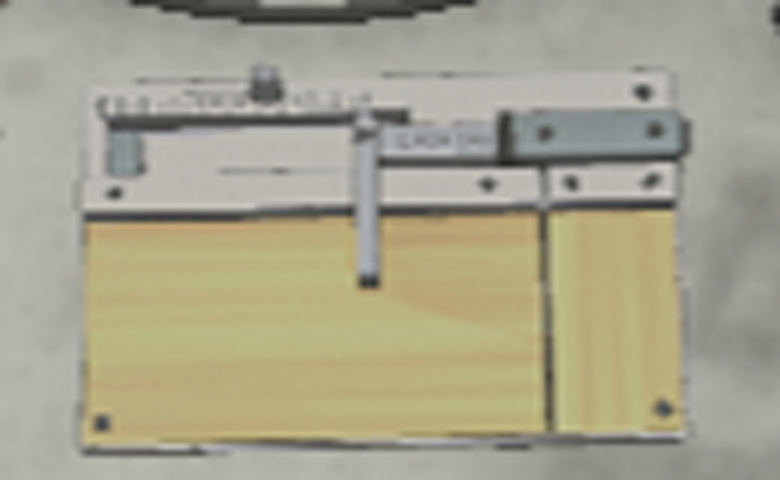

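```bash
python3 - <<'E'
from h import *
p=eyes.capture('top'); X=cloud(p); im=p['image']; z=X[...,2]
hsv=cv2.cvtColor(im,cv2.COLOR_RGB2HSV)[...,1].astype(float)
def cross(prof,r0,th):
    for i in range(len(prof)-1):
        if (prof[i]-th)*(prof[i+1]-th)<0: return r0+i+(th-prof[i])/(prof[i+1]-prof[i])
F=[];N=[]
for c in list(range(222,258))+list(range(272,292)):
    pr=hsv[174:186,c]; a=cross(pr,174,70)
    b=cross(hsv[212:224,c],212,70)
    if a:F.append(w(p,(c,a),z=12)[:2])
    if b:N.append(w(p,(c,b),z=12)[:2])
for n,A in (('fence',F),('near',N)):
    A=np.array(A); k=np.polyfit(A[:,1],A[:,0],1); print(n,len(A),k,np.polyval(k,-265),np.std(A[:,0]-np.polyval(k,A[:,1])))
L=[];Rr=[]
for r in range(184,215):
    a=cross(hsv[r,212:226],212,70); b=cross(hsv[r,312:326],312,70)
    if a:L.append(w(p,(a,r),z=12)[:2])
    if b:Rr.append(w(p,(b,r),z=12)[:2])
print('left',np.median(L,0),'right',np.median(Rr,0))
m=(z>36)&(z<50)&(abs(X[...,0]-352)<40)&(abs(X[...,1]+265)<90)
q=X[m]; print(q.mean(0),np.percentile(q,[0,2,50,98,100],axis=0).round(1).tolist())
ys=np.linspace(-320,-212,13); 
cs=[ (q[(q[:,1]>a)&(q[:,1]<a+9)][:,0].mean(),a) for a in ys[:-1]]; print('slab yaw slope',np.polyfit(*np.array(cs).T[::-1],1))
for s in ('top','side'):
  for k in range(2):
    pp=eyes.capture(s)
    for l in ('pointer','mark','hook_face'):
        q=finder.place_of(l,pp)[0]; print(s,l,q['conf'],q['pixel'],w(pp,q['pixel'],z=24).round(1))
E
```

```text
fence 56 [-3.15201492e-02  5.30331684e+02] 538.6845239785414 0.31571239374908194
near 56 [-1.72103733e-02  4.52094697e+02] 456.655445736652 1.690639466058871
left [ 496.7927949 -154.4192848] right [ 493.44573298 -367.69803212]
[ 355.4550629  -263.37641805   41.2128491 ] [[340.4, -322.5, 36.1], [341.9, -320.4, 37.3], [355.8, -263.4, 41.2], [370.5, -206.4, 44.9], [370.8, -204.1, 46.4]]
slab yaw slope [1.86284594e-02 3.60487254e+02]
top pointer 0.47 [265.1, 159.2] [ 584.2 -253.6   24. ]
top mark 0.51 [247.6, 162.0] [ 577.5 -215.4   24. ]
top hook_face 0.57 [267.6, 187.3] [ 520.5 -259.9   24. ]
top pointer 0.57 [263.6, 160.4] [ 581.4 -250.4   24. ]
top mark 0.47 [250.4, 161.6] [ 578.5 -221.5   24. ]
top hook_face 0.77 [267.4, 186.6] [ 522.  -259.4   24. ]
side pointer 0.64 [297.3, 202.4] [ 579.  -254.8   24. ]
side mark 0.51 [294.8, 196.8] [ 586.1 -225.7   24. ]
side hook_face 0.5 [279.2, 210.4] [ 528.  -274.8   24. ]
side pointer 0.62 [294.6, 201.5] [ 575.5 -248.1   24. ]
side mark 0.6 [291.6, 198.8] [ 575.2 -232.5   24. ]
side hook_face 0.75 [277.9, 214.2] [ 518.8 -290.1   24. ]
```

>>> servo_tool(
  targets=[
    {"travel": [0.15,0.2,0],"turn": 0.08},
    {"travel": [0.3,0.4,0],"turn": 0.16},
    {"travel": [0.45,0.6,0],"turn": 0.24},
    {"travel": [0.6,0.8,0],"turn": 0.32},
    {"travel": [0.75,1,0],"turn": 0.4},
    {"travel": [0.9,1,0],"turn": 0.48},
    {"travel": [0.9,1,0],"turn": 0.56},
    {"travel": [0.9,1,0],"turn": 0.64},
    {"travel": [0.9,1,0],"turn": 0.72},
    {"travel": [0.9,1,0],"turn": 0.8},
  ],
  grip=1,
)

```text
t: 2.73
ee_pos: [352.1, -400.5, 214.7]
eef_rot: [0.0, 0.719, 0.695, -0.0]
ft_force: [-0.8, -0.6, -0.4]
grip_width: 91.6
gripper_force: 0.0
```

>>> servo_tool(
  targets=[
    {"travel": [0.015,0.2,0],"turn": 0.014},
    {"travel": [0.015,0.4,-0.1],"turn": 0.014},
    {"travel": [0.015,0.6,-0.25],"turn": 0.014},
    {"travel": [0.015,0.685,-0.4],"turn": 0.014},
    {"travel": [0.015,0.685,-0.55],"turn": 0.014},
    {"travel": [0.015,0.685,-0.7],"turn": 0.014},
    {"travel": [0.015,0.685,-0.82],"turn": 0.014},
    {"travel": [0.015,0.685,-0.92],"turn": 0.014},
    {"travel": [0.015,0.685,-0.963],"turn": 0.014},
    {"travel": [0.015,0.685,-0.963],"turn": 0.014},
  ],
)

```text
t: 3.57
ee_pos: [353.5, -263.3, 20.6]
eef_rot: [-0.002, 0.714, 0.7, -0.0]
ft_force: [-0.4, 0.1, 0.5]
grip_width: 91.8
gripper_force: 0.0
```

>>> servo_tool(
  targets=[
    {"travel": [0,0,0],"turn": 0},
    {"travel": [0,0,0],"turn": 0},
    {"travel": [0,0,0],"turn": 0},
    {"travel": [0,0,0],"turn": 0},
    {"travel": [0,0,0],"turn": 0},
    {"travel": [0,0,0],"turn": 0},
    {"travel": [0,0,0],"turn": 0},
    {"travel": [0,0,0],"turn": 0},
    {"travel": [0,0,0],"turn": 0},
  ],
  grip=-1,
  squeeze=45,
)

```text
t: 4.32
ee_pos: [354.4, -264.0, 22.0]
eef_rot: [0.0, 0.714, 0.7, 0.0]
ft_force: [0.9, 0.2, 1.0]
grip_width: 34.2
gripper_force: 1.7
```

>>> servo_tool(
  targets=[
    {"travel": [0,0,0],"turn": 0},
    {"travel": [0,0,0],"turn": 0},
    {"travel": [0,0,0],"turn": 0},
    {"travel": [0,0,0],"turn": 0},
    {"travel": [0,0,0],"turn": 0},
    {"travel": [0,0,0],"turn": 0},
  ],
)

```text
t: 4.82
ee_pos: [354.7, -264.3, 22.1]
eef_rot: [0.0, 0.715, 0.7, 0.0]
ft_force: [2.8, -1.1, 0.7]
grip_width: 29.3
gripper_force: 45.0
```

>>> servo_tool(
  targets=[
    {"travel": [0,0,0.08],"turn": 0},
    {"travel": [0,0,0.2],"turn": 0},
    {"travel": [0,0,0.32],"turn": 0},
    {"travel": [0,0,0.4],"turn": 0},
    {"travel": [0,0,0.4],"turn": 0},
    {"travel": [0,0,0.4],"turn": 0},
  ],
)

```text
t: 5.32
ee_pos: [354.2, -264.0, 101.9]
eef_rot: [0.0, 0.714, 0.7, -0.0]
ft_force: [0.0, -0.9, -3.4]
grip_width: 29.4
gripper_force: 45.0
```

```bash
python3 - <<'E'
from h import *
s=status.read_state(); print(s['t'],s['ee_pos'],s['ft_force'],s['grip_width'],s['gripper_force'],s['moment'])
p=eyes.capture('top'); cv2.imwrite('pics/l.png',cv2.resize(p['image'][140:320,180:420],None,fx=3,fy=3)[:,:,::-1])
X=cloud(p); e=s['ee_pos']
for l in ('core_slab','sawn_end','dropper_1'):
    for q in finder.place_of(l,p)[:2]: print(l,q, w(p,q['pixel'],z=70 if l!='core_slab' else 80).round(1))
# slab ends from points at top height
z=X[...,2]; m=(abs(z-e[2]-19)<8)&(abs(X[...,0]-e[0])<12)&(abs(X[...,1]-e[1])<90)
q=X[m]; print(len(q),q[:,1].min(),q[:,1].max(),np.percentile(q[:,2],[5,50,95]))
E
```

```text
5.3167 [ 354.18353721 -263.95905829  101.91827551] [ 0.03624133 -0.89325296 -3.37088204] 29.427580973190942 44.98458445072174 [-0.09095578 -0.02604504 -0.00264198]Traceback (most recent call last):
  File "<stdin>", line 9, in <module>
    return umr_minimum(a, axis, None, out, keepdims, initial, where)
ValueError: zero-size array to reduction operation minimum which has no identity
```

View pics/l.png

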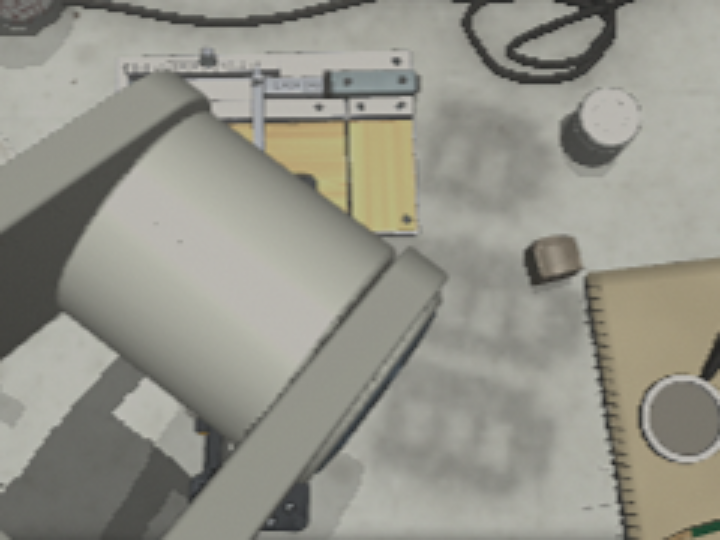

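>>> servo_tool(
  targets=[
    {"travel": [0.15,-0.06,0],"turn": 0.027},
    {"travel": [0.33,-0.14,0],"turn": 0.027},
    {"travel": [0.51,-0.22,0],"turn": 0.027},
    {"travel": [0.68,-0.29,0],"turn": 0.027},
    {"travel": [0.79,-0.34,0],"turn": 0.027},
    {"travel": [0.825,-0.34,-0.06],"turn": 0.027},
    {"travel": [0.825,-0.34,-0.16],"turn": 0.027},
    {"travel": [0.825,-0.34,-0.24],"turn": 0.027},
    {"travel": [0.825,-0.34,-0.28],"turn": 0.027},
    {"travel": [0.825,-0.34,-0.28],"turn": 0.027},
  ],
)

```text
t: 6.35
ee_pos: [517.0, -330.5, 42.7]
eef_rot: [-0.003, 0.699, 0.715, -0.001]
ft_force: [-0.6, 0.4, -4.4]
grip_width: 29.5
gripper_force: 45.0
```

```bash
python3 - <<'E'
from h import *
s=status.read_state(); print(s['t'],s['ee_pos'],s['eef_rot'],s['ft_force'],s['grip_width'])
a=s['eef_rot'];print('yaw',2*np.arctan2(a[2],a[1])-np.pi/2)
p=eyes.capture('side'); cv2.imwrite('pics/s.png',cv2.resize(p['image'][140:300,180:400],None,fx=3.6,fy=3.6,interpolation=cv2.INTER_CUBIC)[:,:,::-1])
E
```

```text
6.35 [ 516.95812205 -330.48968575   42.68253165] [-2.92125500e-03  6.99484938e-01  7.14641099e-01 -6.21918103e-04] [-0.61812342  0.42122735 -4.41437573] 29.476422748302532
yaw 0.021434553606433537
```

View pics/s.png

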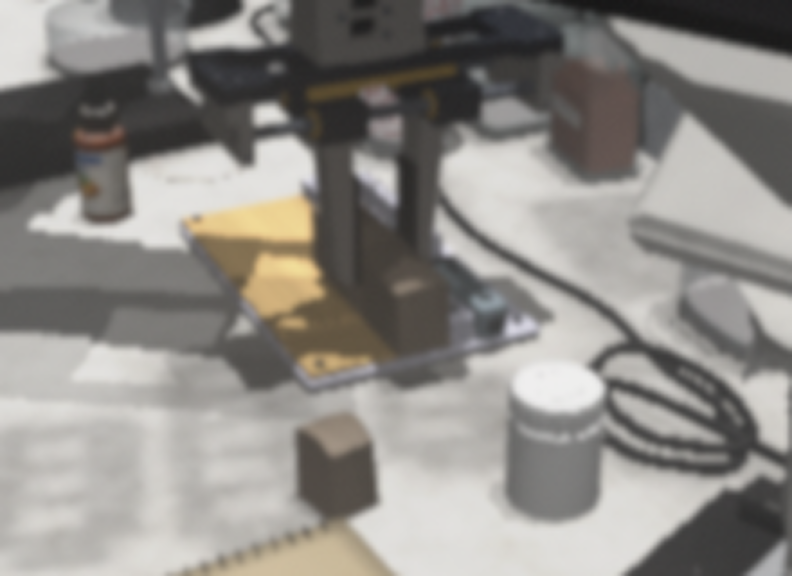

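```bash
python3 - <<'E'
import cv2
im=cv2.imread('pics/top0.png')[150:182,235:285]
cv2.imwrite('pics/z.png',cv2.resize(im,None,fx=16,fy=16,interpolation=cv2.INTER_NEAREST))
E
```

```text
(no output)
```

View pics/z.png

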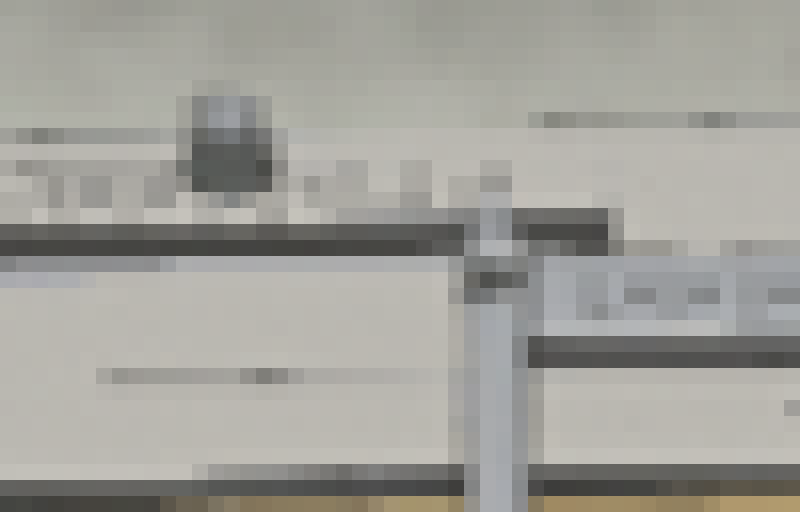

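>>> servo_tool(
  targets=[
    {"travel": [0,0,-0.02],"turn": 0.004},
    {"travel": [0,0,-0.03],"turn": 0.006},
    {"travel": [0,0,-0.04],"turn": 0.006},
    {"travel": [0,0,-0.045],"turn": 0.006},
    {"travel": [0,0,-0.045],"turn": 0.006},
    {"travel": [0,0,-0.045],"turn": 0.006},
  ],
)

```text
t: 6.9
ee_pos: [519.5, -332.1, 37.3]
eef_rot: [0.0, 0.696, 0.718, 0.0]
ft_force: [-0.1, -0.3, -2.9]
grip_width: 29.8
gripper_force: 45.0
```

>>> servo_tool(
  targets=[
    {"travel": [0,0,-0.005],"turn": 0},
    {"travel": [0,0,-0.01],"turn": 0},
    {"travel": [0,0,-0.01],"turn": 0},
    {"travel": [0,0,-0.01],"turn": 0},
  ],
)

```text
t: 7.23
ee_pos: [519.4, -332.0, 35.0]
eef_rot: [-0.0, 0.696, 0.718, -0.0]
ft_force: [-0.4, -0.1, -4.2]
grip_width: 29.1
gripper_force: 45.0
```

>>> servo_tool(
  targets=[
    {"travel": [0,0.01,0],"turn": 0},
    {"travel": [0,0.02,0],"turn": 0},
    {"travel": [-0.001,0.03,0],"turn": 0},
    {"travel": [-0.001,0.04,0],"turn": 0},
    {"travel": [-0.001,0.04,0],"turn": 0},
    {"travel": [-0.001,0.04,0],"turn": 0},
  ],
)

```text
t: 7.73
ee_pos: [519.2, -323.9, 35.0]
eef_rot: [-0.0, 0.696, 0.718, -0.0]
ft_force: [-0.5, 0.1, -3.8]
grip_width: 29.5
gripper_force: 45.0
```

>>> servo_tool(
  targets=[
    {"travel": [0,0.005,0],"turn": 0},
    {"travel": [0,0.01,0],"turn": 0},
    {"travel": [0,0.01,0],"turn": 0},
    {"travel": [0,0.01,0],"turn": 0},
  ],
)

```text
t: 8.07
ee_pos: [519.2, -322.0, 35.0]
eef_rot: [-0.0, 0.696, 0.718, -0.0]
ft_force: [0.3, -0.2, -3.5]
grip_width: 29.6
gripper_force: 45.0
```

>>> servo_tool(
  targets=[
    {"travel": [0,0.005,0],"turn": 0},
    {"travel": [0,0.01,0],"turn": 0},
    {"travel": [0,0.01,0],"turn": 0},
    {"travel": [0,0.01,0],"turn": 0},
  ],
)

```text
t: 8.4
ee_pos: [519.3, -320.4, 35.1]
eef_rot: [0.0, 0.696, 0.718, -0.0]
ft_force: [-1.3, -3.2, -2.9]
grip_width: 29.7
gripper_force: 45.0
```

>>> servo_tool(
  targets=[
    {"travel": [-0.0005,0.02,0],"turn": 0},
    {"travel": [-0.001,0.04,0],"turn": 0},
    {"travel": [-0.002,0.06,0],"turn": 0},
    {"travel": [-0.0025,0.08,0],"turn": 0},
    {"travel": [-0.003,0.1,0],"turn": 0},
    {"travel": [-0.0035,0.12,0],"turn": 0},
    {"travel": [-0.004,0.14,0],"turn": 0},
    {"travel": [-0.005,0.16,0],"turn": 0},
    {"travel": [-0.0055,0.178,0],"turn": 0},
    {"travel": [-0.0055,0.178,0],"turn": 0},
  ],
)

```text
t: 9.23
ee_pos: [518.1, -283.8, 35.0]
eef_rot: [0.0, 0.696, 0.718, -0.0]
ft_force: [-0.8, -4.9, -2.5]
grip_width: 29.7
gripper_force: 45.0
```

>>> servo_tool(
  targets=[
    {"travel": [0.005,0,0],"turn": 0},
    {"travel": [0.01,0,0],"turn": 0},
    {"travel": [0.015,0,0],"turn": 0},
    {"travel": [0.015,0,0],"turn": 0},
    {"travel": [0.015,0,0],"turn": 0},
  ],
)

```text
t: 9.65
ee_pos: [520.6, -284.4, 34.8]
eef_rot: [-0.0, 0.696, 0.718, -0.0]
ft_force: [-2.5, -6.0, -3.1]
grip_width: 29.5
gripper_force: 45.0
```

>>> servo_tool(
  targets=[
    {"travel": [0.005,0,0],"turn": 0},
    {"travel": [0.01,0,0],"turn": 0},
    {"travel": [0.01,0,0],"turn": 0},
    {"travel": [0.01,0,0],"turn": 0},
  ],
)

```text
t: 9.98
ee_pos: [522.6, -284.4, 34.7]
eef_rot: [-0.0, 0.696, 0.718, -0.0]
ft_force: [-1.1, -5.0, -4.0]
grip_width: 29.6
gripper_force: 45.0
```

>>> servo_tool(
  targets=[
    {"travel": [0.003,0,0],"turn": 0},
    {"travel": [0.006,0,0],"turn": 0},
    {"travel": [0.008,0,0],"turn": 0},
    {"travel": [0.008,0,0],"turn": 0},
    {"travel": [0.008,0,0],"turn": 0},
  ],
)

```text
t: 10.4
ee_pos: [524.1, -284.4, 34.7]
eef_rot: [-0.001, 0.696, 0.718, -0.0]
ft_force: [-2.5, -5.3, -3.2]
grip_width: 29.6
gripper_force: 45.0
```

>>> servo_tool(
  targets=[
    {"travel": [0.003,0,0],"turn": 0},
    {"travel": [0.006,0,0],"turn": 0},
    {"travel": [0.006,0,0],"turn": 0},
    {"travel": [0.006,0,0],"turn": 0},
  ],
)

```text
t: 10.73
ee_pos: [525.3, -284.3, 34.7]
eef_rot: [-0.001, 0.696, 0.718, -0.0]
ft_force: [-2.2, -5.0, -3.3]
grip_width: 29.8
gripper_force: 45.0
```

>>> servo_tool(
  targets=[
    {"travel": [0,0,-0.003],"turn": 0},
    {"travel": [0,0,-0.006],"turn": 0},
    {"travel": [0,0,-0.006],"turn": 0},
    {"travel": [0,0,-0.006],"turn": 0},
  ],
)

```text
t: 11.07
ee_pos: [525.5, -284.4, 34.1]
eef_rot: [-0.0, 0.696, 0.718, -0.0]
ft_force: [-2.6, -4.3, 3.2]
grip_width: 29.4
gripper_force: 45.0
```

>>> servo_tool(
  targets=[
    {"travel": [0.003,0,0],"turn": 0},
    {"travel": [0.006,0,0],"turn": 0},
    {"travel": [0.006,0,0],"turn": 0},
    {"travel": [0.006,0,0],"turn": 0},
    {"travel": [0.006,0,0],"turn": 0},
  ],
)

```text
t: 11.48
ee_pos: [525.7, -284.4, 34.1]
eef_rot: [-0.001, 0.696, 0.718, -0.001]
ft_force: [-7.8, -5.2, 5.3]
grip_width: 29.7
gripper_force: 45.0
```

>>> servo_tool(
  targets=[
    {"travel": [0.003,0,0],"turn": 0},
    {"travel": [0.006,0,0],"turn": 0},
    {"travel": [0.006,0,0],"turn": 0},
    {"travel": [0.006,0,0],"turn": 0},
    {"travel": [0.006,0,0],"turn": 0},
  ],
)

```text
t: 11.9
ee_pos: [525.8, -284.4, 34.1]
eef_rot: [-0.002, 0.696, 0.718, -0.001]
ft_force: [-11.5, -4.6, 9.1]
grip_width: 29.6
gripper_force: 45.0
```

>>> servo_tool(
  targets=[
    {"travel": [0.002,0,-0.003],"turn": 0},
    {"travel": [0.005,0,-0.006],"turn": 0},
    {"travel": [0.005,0,-0.006],"turn": 0},
    {"travel": [0.005,0,-0.006],"turn": 0},
    {"travel": [0.005,0,-0.006],"turn": 0},
  ],
)

```text
t: 12.32
ee_pos: [525.9, -284.4, 34.1]
eef_rot: [-0.003, 0.696, 0.718, -0.002]
ft_force: [-18.6, -5.3, 24.9]
grip_width: 29.7
gripper_force: 45.0
```

```bash
python3 - <<'E'
from h import *
s=status.read_state(); print(s['t'],s['ee_pos'],s['ft_force'],s['grip_width'],s['moment'],s['qvel'].round(3))
p=eyes.capture('top'); a=p['image'][140:225,200:330]
for l in ('pointer','mark','hook_face'):
    for q in finder.place_of(l,p)[:2]: print(l,q['conf'],q['pixel'],w(p,q['pixel'],z=24).round(1))
pp=(w(p,(249.0,162),z=24)-w(p,(265.4,162),z=24)); print('initial gap',pp)
p=eyes.capture('side'); b=p['image'][170:255,230:360]
for l in ('pointer','mark','hook_face'):
    for q in finder.place_of(l,p)[:2]: print(l,q['conf'],q['pixel'],w(p,q['pixel'],z=24).round(1))
cv2.imwrite('pics/f.png',cv2.resize(np.hstack([a,b]),None,fx=3,fy=3,interpolation=cv2.INTER_CUBIC)[:,:,::-1])
E
```

```text
12.3167 [ 525.88244671 -284.42196974   34.06221805] [-18.57635368  -5.28146738  24.94199648] 29.705966798564447 [-0.97683752  3.5255566   0.029353  ] [ 0.    -0.002 -0.     0.001 -0.002 -0.001]
initial gap [-0.1907122  35.90457487  0.        ]
pointer 0.44 [288.9, 194.7] [ 578.6 -209.6   24. ]
mark 0.71 [289.4, 195.9] [ 577.  -216.1   24. ]
```

View pics/f.png

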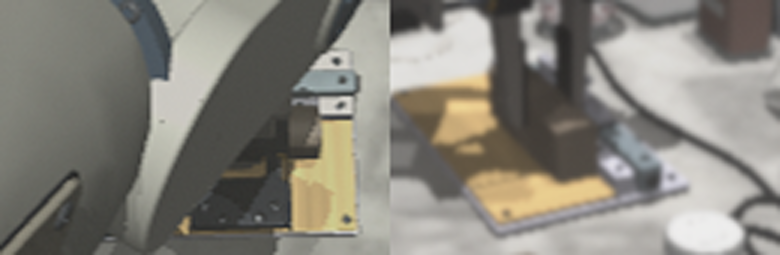

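>>> servo_tool(
  targets=[
    {"travel": [0,0,0.001],"turn": 0},
    {"travel": [0,0,0.002],"turn": 0},
    {"travel": [0,0,0.002],"turn": 0},
    {"travel": [0,0,0.002],"turn": 0},
    {"travel": [0,0,0.002],"turn": 0},
    {"travel": [0,0,0.002],"turn": 0},
    {"travel": [0,0,0.002],"turn": 0},
    {"travel": [0,0,0.002],"turn": 0},
  ],
)

```text
t: 13.38
ee_pos: [525.9, -284.4, 34.1]
eef_rot: [-0.002, 0.696, 0.718, -0.002]
ft_force: [-17.5, -5.7, 20.8]
grip_width: 29.4
gripper_force: 45.0
```

```bash
python3 - <<'E'
from h import *
p=eyes.capture('side')
q=cv2.imread('pics/side0.png')[180:220,265:325]; b=p['image'][180:220,265:325,::-1]
cv2.imwrite('pics/g.png',cv2.resize(np.vstack([q,b]),None,fx=7,fy=7,interpolation=cv2.INTER_CUBIC))
E
```

```text
(no output)
```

View pics/g.png

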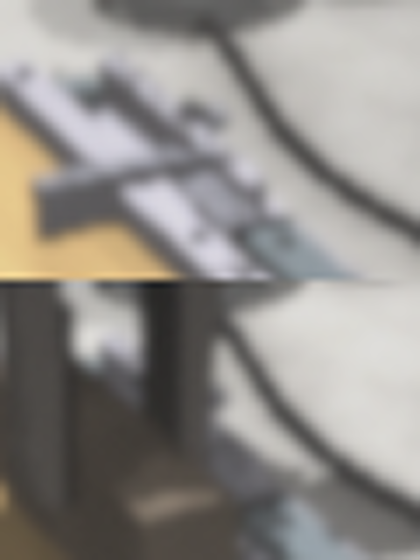

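The upper crop is the starting side view, with the gauge arm around (120,180) and the clip at about (200,112). In the lower crop, the current view, the finger and slab hide both. I'm relying on the measured slide instead: about 36 mm from first contact, against a measured gap of 35.9 mm. The spring force agrees, at about 5 N.

```bash
python3 -c "
from h import *
print(env.close_job())"
```

```text
the job is handed in; nothing more can be done
None
```

I handed the job in with the slab held at about 36 mm of gauge pull, pressed on the deck with over 20 N and toward the fence with about 17 N (wrist-sensor readings). The gripper hid the pointer and set clip at the end, so their alignment rests on the measured slide (a 35.9 mm gap to close), not on a picture, and no pass/fail result came back.

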